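# Load the tipping cup drainer

## Robot

A 6-joint arm with a two-finger parallel gripper is mounted at the origin on a cart in front of the work surface, level with it; the furniture and walls round the work are solid. World frame = base frame: x ahead of the robot, y to its left, z up, the work surface at z = 0. Lengths are in m, angles in rad, forces in N, time in s.
With the tool pointing down it reaches from about 0.15 to 0.775 m from the base axis. Payload 6.1 kg.
Tool frame: the origin (TCP) lies between the finger pads; the fingertips stand 14 mm ahead of it and the grasp point (between the pads) lies 5 mm behind it (arm.tcp_to_tips is the distance from the TCP to the fingertips, in m); z points along the fingers, y is the line along which they close (so a half turn about z gives the same grasp; the last joint's range is limited). The gripper opens to 85 mm and grips with 20 to 120 N. Pads are 22 mm wide; open, the fingers measure 114 mm over their backs; the gripper's body (76 mm by 85 mm) begins 54 mm behind the grasp point. The pads swing forward as they close: fully open they stand 13 mm farther back than shut.
Start: joints at [1.35, 0.126, -0.04, 1.405, 0, 1.571], TCP at [0.115, 0.512, 0.245] pointing down, gripper open.
Joint ranges: [-2.72, 2.72], [-0.95, 1.95], [-1.27, 1.35], [-1.78, 2.02], [-1.46, 1.47], [-3.14, 3.14]. Speed limits (rad/s): [2.39, 2.39, 3.01, 3.14, 3.14, 3.14].

## Interface

Orientations are given as [roll, pitch, yaw] about the fixed x, y, z axes, in that order (R = Rz(yaw) Ry(pitch) Rx(roll)).
In Python, from rig import arm gives the robot as it stands.
- The arm moves only by the tool servo_tool, never from a script. Its arguments are lists of equal length, an entry for each row: "xyz": the shift along the tool's x, y, z normalised to -1 to 1, where 1 is 0.03 m, a list of three; "dr": the turn, a rotation vector about the tool's x, y, z normalised to -1 to 1, where 1 is 4 degrees, a list of three; "fingers": the opening, from -1 (shut) to 1 (fully open). In form: {"xyz": [[dx, dy, dz], ...], "dr": [[wx, wy, wz], ...], "fingers": [fingers, ...]}. A call has exactly 10 rows; each row shifts and turns the commanded pose from where the row before left it, along the tool's axes as they then stand; what a row does not reach is not made up. A row lasts 1/10 s, in which the tool goes at most 50 mm and 8.59 degrees, less where a joint would pass 70% of its speed; a pose out of reach is approached as far as the arm can. A call with a number of a shift or a turn outside -1 to 1 is refused whole. A call with a gripper value outside its range is refused whole. The fingers move at their own pace and stop on an object; "grip_force" is the grip in N (left out, the last holds). Time passes only in rows, so rows that do not move let the fingers close, or fill a call up. It gives the time, the measured TCP pose, the force, the opening and the grip force at its end, in the units of the state.
- arm.get_obs(): the state, without advancing time (a new reading comes with each control period).
- arm.get_image(name): name is "side" or "top"; returns the picture (420x560x3 uint8, red, green, blue); there is no depth.
- arm.camera_model(name): a dict with "camera_matrix" (3x3 intrinsics, pixels), "cam_to_world" (4x4, takes a point from camera to world coordinates). Camera axes: x right, y down, z forward; pixel columns grow to the right and rows downward; lengths in m; the calibration is good to about 2 mm. A picture is of the moment at which its call begins. camera_model takes no time and is no camera call.
- arm.sign_off(): hands the job in; it is judged then, once.
The state is a dict: "time_s": time; "joints": joint angles; "qd": joint speeds; "joint_efforts": joint torques, N m; "eef_pos": TCP position; "eef_rot": TCP orientation; "ft_force": force on the tool from outside, world axes, zero at the start; "wrist_torque": the same for the moment, N m; "width": finger opening in m; "grip_force": force on a finger pad.
Only numpy, scipy, OpenCV 4.12 (cv2) and the standard library are available. Lean on these libraries where they do the work, as an engineer would, in place of code of your own. Each camera call takes 0.05 s, during which the arm holds its last target. There are 200 camera calls.

## Task

Two steel dosing cups lie on the wire tracks of the drainer, their mouths facing the pegs. With the pegs still lying level, push each cup along its track, fully home over its own peg until its floor stops against the peg's tip; then press the drainer's paddle all the way down, so that the pegs tip up and both cups hang mouth-down on them to drain. Let no cup fall, and leave the other things on the table alone.

Things in the scene. Friction and masses are not known exactly. Their poses are not given: they have to be found in the camera images.
- drainer: Fixed steel draining stand, 300 mm long, 210 wide. Origin on the table under the middle of the axle; +x runs from the axle along the level pegs and tracks, the paddle is on the -x side; z up. The axle lies along y, 95 mm above the table, between cheeks at y = +-96 mm (tops 112 mm above the table). Lanes at y = +48 mm (a) and -48 mm (b). An 18 mm high drip tray lies below.
- track_a_end (a point): Outer end of track a, 172 mm from the axle: two 8 mm round wires 34 mm apart (tops 70 mm above the table), this point midway between them, 66 mm above the table; axes as the drainer's. A cup lies on the wires with its axis 92 to 95 mm above the table, nearly in line with the level peg. The gap between the wires is 26 mm; fingertips kept 80 mm above the table pass over the wires and push squarely on a cup.
- track_b_end (a point): Outer end of track b (drainer y = -48 mm), otherwise as track_a_end.
- rocker (a joint): Angle of the rocker (axle, both pegs and paddle, one piece), rad: 0 = pegs level (start, at its stop), 0.75 = pegs tipped up 43 degrees, at its other stop. Grows as the paddle is pressed down. Stiff by friction (0.25 N m): it stays where it is left. Pressing takes under 8 N at the paddle, until the stop; pushing cups along the level pegs does not turn it.
- peg_a_tip (a point): Tip of peg a (drainer y = +48 mm), a grey rod 34 mm thick with a round end; the tip is 62 mm from the axle. Axes turn with the rocker: x along the peg, outward from the axle; equal to the drainer's axes when the rocker is at 0.
- peg_b_tip (a point): Tip of peg b (drainer y = -48 mm), otherwise as peg_a_tip.
- paddle_top (a point): Middle of the upper face of the paddle, a ribbed steel plate 46 mm long by 110 wide (along y). At the start 96 mm to drainer -x of the axle, 143 mm above the table, sloping up 0.37 rad away from the axle; fully down 103 mm from the axle, 64 mm above the table, sloping 0.38 rad down. Pressing straight down 100 mm from the axle stays on it all the way. Axes turn with the rocker.
- cup_a: Straight-walled open steel cup, 58 mm wide, 50 mm tall, 0.11 kg; inside about 48 mm wide, 46 deep. Origin at the centre of its underside (closed end); +z towards its mouth. Lies on its side on track a, mouth towards the peg (z along drainer -x), the mouth 4 to 32 mm short of the peg's tip. Fully home, its underside is 4 mm beyond the peg's tip.
- cup_b: The same kind of cup, on track b in front of peg b.
- carton_top (a point): Not to be handled, an obstacle: middle of the top of a big closed cardboard carton, 220 mm tall, about 350 mm long each way, that stands on the table at the right; it reaches from about x = 0.47 to 0.83 m and from y = -0.27 m to the right.
- tamper: Bystander: coffee tamper, 58 mm across, 102 mm tall; origin at the centre of its underside.
- pitcher: Bystander: steel milk pitcher with a handle, 71 x 100 x 81 mm; origin at the centre of its underside.
- distributor: Bystander: round coffee distributor, 62 mm across, 34 mm tall; origin at the centre of its underside.
Mind the look-alikes: they are no part of the job. What is shaped like the cup_b but brown is not meant. What is shaped like the cup_a but purple is not meant.

How it is judged:
By the outcome, as a careful person would: the job done as asked, in the order asked, and still so for the second after the job is handed in, with the robot touching nothing.
It also fails if it takes over 54 s, if anything falls off the work surface, if the arm or the gripper's body presses on something with over 40 N, if the wrist force passes 120 N, or if a joint passes its speed limit or range.

## Working session

There is one attempt and no reset: what is moved stays moved. The work goes in short steps, Python scripts to look and compute and a tool call to move; the robot and the scene stay as the last step left them, time stands still between calls to the robot, and variables do not carry over. Pictures are saved under pics/ and viewed, at most 10 in all, crops included, and the job is handed in when it is done.

Besides the shell and the picture viewer there is one more tool, called after "Request:" as name(argument=value, ...) on one line, values as JSON. servo_tool: Moves the arm, as the interface text tells. Scaled input: -1 to 1 covers 0.03 m each way for a shift and 4 degrees each way for a turn. Its arguments: {"type":"object","properties":{"xyz":{"type":"array","items":{"type":"array","items":{"type":"number"}}},"dr":{"type":"array","items":{"type":"array","items":{"type":"number"}}},"fingers":{"type":"array","items":{"type":"number"}},"grip_force":{"type":"number"}},"required":["xyz","dr","fingers"]}

```bash
mkdir -p pics
python3 - <<'E'
from rig import arm
import cv2,json
for n in("top","side"):
    cv2.imwrite(f"pics/{n}0.png",arm.get_image(n)[:,:,::-1])
    m=arm.camera_model(n);print(n,m)
print(arm.get_obs())
E
```

```text
top {'camera_matrix': array([[434.03450364,   0.        , 292.13359682],
       [  0.        , 434.03450364, 216.94833247],
       [  0.        ,   0.        ,   1.        ]]), 'cam_to_world': array([[ 0.00280215, -0.99233627,  0.12353495,  0.42605938],
       [-0.99981579, -0.00512586, -0.01849634, -0.017246  ],
       [ 0.01898781, -0.12346036, -0.99216783,  1.47668976],
       [ 0.        ,  0.        ,  0.        ,  1.        ]])}
side {'camera_matrix': array([[482.31611083,   0.        , 280.46356337],
       [  0.        , 482.31611083, 206.01246449],
       [  0.        ,   0.        ,   1.        ]]), 'cam_to_world': array([[ 0.99873743,  0.04060663, -0.02957453,  0.65754993],
       [ 0.04816636, -0.6068662 ,  0.79334319, -1.17616155],
       [ 0.01426721, -0.79376603, -0.60805586,  1.03260445],
       [ 0.        ,  0.        ,  0.        ,  1.        ]])}
{'time_s': 0.1, 'joints': array([ 1.34999233e+00,  1.26352397e-01, -4.04936215e-02,  1.40536156e+00,
        1.68103205e-05,  1.57083311e+00]), 'qd': array([-0.00098537, -0.00140546,  0.00216177, -0.00031175, -0.00105854,
       -0.00188402]), 'joint_efforts': array([ 2.26724980e-03, -4.36902452e+01,  3.53607666e+01,  1.36660156e-02,
        2.38184111e-04, -1.93263517e-06]), 'eef_pos': array([0.11490698, 0.5119393 , 0.24459527]), 'eef_rot': array([-3.14018141e+00, -1.67583966e-05,  2.92075185e+00]), 'ft_force': array([ 0.23638005,  0.12021337, -0.11387145]), 'wrist_torque': array([-0.00904942, -0.02801397, -0.03255818]), 'grip_force': 0.0, 'width': 0.08556084224484087}
```

View pics/top0.png

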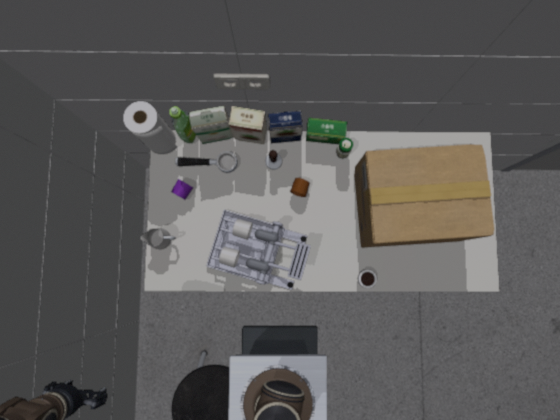

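View pics/side0.png

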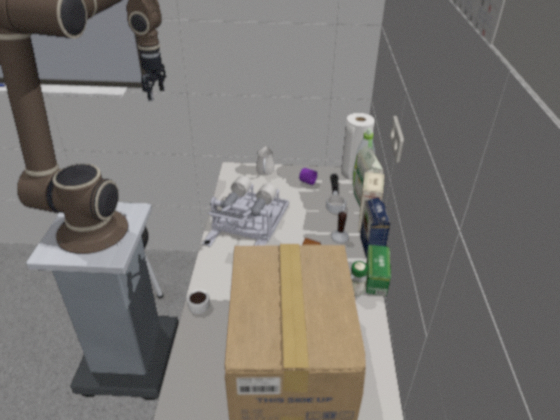

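The top view shows the drainer at about (255,250), with its paddle to the right at (300,262), the cups at (242,228) and (229,257), and the track ends to the left. I'll zoom in to get the details.

Run:
```python
import cv2
i=cv2.imread("pics/top0.png")[200:300,195:325]
cv2.imwrite("pics/topc.png",cv2.resize(i,None,fx=6,fy=6,interpolation=cv2.INTER_CUBIC))
i=cv2.imread("pics/side0.png")[165:255,195:300]
cv2.imwrite("pics/sidec.png",cv2.resize(i,None,fx=6,fy=6,interpolation=cv2.INTER_CUBIC))
```

```text
(no output)
```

View pics/topc.png

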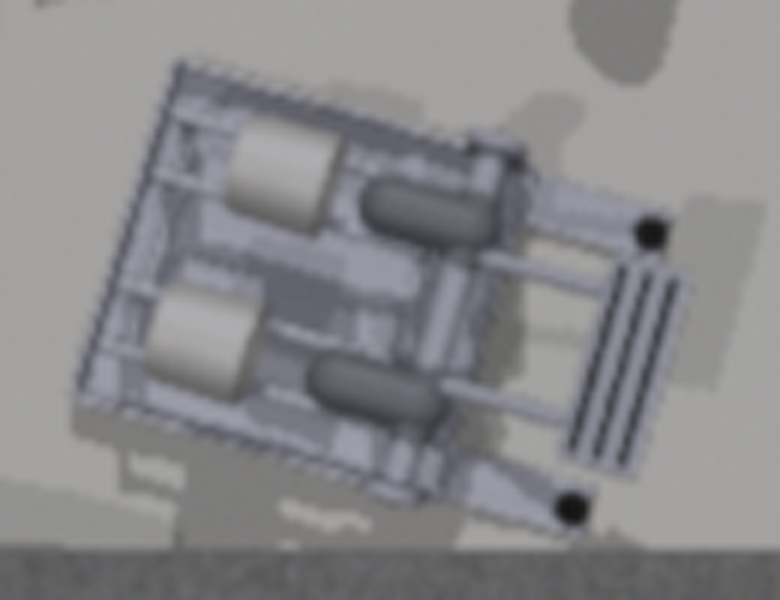

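View pics/sidec.png

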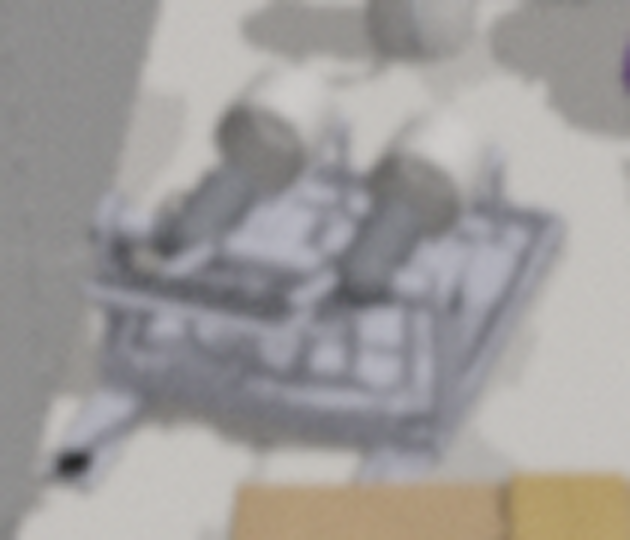

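Zoomed in: the drainer's +x points left and slightly up. Peg tips are at crop (362,200) and (307,372), the paddle centre is at (627,368), and the cups' closed ends are at about (230,172) and (150,335). The nearer lane is a. Next I'll fit the frame by casting rays onto the known heights.

```bash
cat > h.py <<'E'
import numpy as np
from rig import arm
def ray(n,u,v,z):
    m=arm.camera_model(n);K=m["camera_matrix"];T=m["cam_to_world"]
    d=T[:3,:3]@np.linalg.solve(K,[u,v,1]);o=T[:3,3]
    return (o+d*(z-o[2])/d[2])
def top(U,V,z): return ray("top",195+(U+.5)/6-.5,200+(V+.5)/6-.5,z)
def side(U,V,z): return ray("side",195+(U+.5)/6-.5,165+(V+.5)/6-.5,z)
E
python3 - <<'E'
from h import *
np.set_printoptions(precision=4,suppress=True)
P=[(362,200,.095),(307,372,.095),(627,368,.143)]
M=[(.062,-.048),(.062,.048),(-.096,0)]
W=np.array([top(*p)[:2] for p in P]);M=np.array(M)
print(W, np.linalg.norm(W[0]-W[1]),np.linalg.norm(W[:2].mean(0)-W[2]))
# rigid fit
mc,wc=M.mean(0),W.mean(0);H=(M-mc).T@(W-wc)
th=np.arctan2(H[0,1]-H[1,0],H[0,0]+H[1,1]);R=np.array([[np.cos(th),-np.sin(th)],[np.sin(th),np.cos(th)]])
t=wc-R@mc;print("yaw",th,"origin",t,"res",W-(M@R.T+t))
for n,p in dict(b_closed=(230,172,.110),b_mouthTop=(343,130,.1),b_mouthmid=(335,180,.110),b_hi=(258,122,.094),b_lo=(300,232,.094),
  a_closed=(148,338,.110),a_mouthmid=(258,342,.110),tray1=(180,62,.018),tray2=(78,392,.018),cheekb=(500,150,.112),cheeka=(412,492,.112)).items():
    w=top(*p)[:2];print(n,w,"drainer",R.T@(w-t))
E
```

```text
[[ 0.5462  0.0755]
 [ 0.4551  0.1033]
 [ 0.4567 -0.0638]] 0.09516628998330329 0.15934941968012312
yaw 1.2877651488855915 origin [0.4834 0.0294] res [[-0.0006  0.    ]
 [ 0.0005  0.0009]
 [ 0.0001 -0.001 ]]
b_closed [0.5593 0.144 ] drainer [ 0.1313 -0.0409]
b_mouthTop [0.583  0.0858] drainer [ 0.082  -0.0799]
b_mouthmid [0.5554 0.0889] drainer [ 0.0772 -0.0525]
b_hi [0.5877 0.1316] drainer [ 0.1273 -0.0717]
b_lo [0.5291 0.1082] drainer [ 0.0885 -0.0218]
a_closed [0.4722 0.185 ] drainer [0.1463 0.0542]
a_mouthmid [0.4703 0.1277] drainer [0.0908 0.04  ]
tray1 [0.6305 0.1843] drainer [ 0.1898 -0.098 ]
tray2 [0.4453 0.2366] drainer [0.1884 0.0944]
cheekb [0.5714 0.0022] drainer [-0.0015 -0.0921]
cheeka [0.3931 0.0465] drainer [-0.0088  0.0915]
```

The fit residuals are 1 mm or less. Drainer yaw is 1.288 and its origin is (0.483, 0.029). Cup a's underside is at drainer x≈0.145 and cup b's at ≈0.130. Now I'll approach the outer end of lane a with the gripper shut, then turn the tool so its x lies along the drainer's x.

Request:
servo_tool(xyz=[[-0.95,-0.45,0],[-0.95,-0.45,0],[-0.95,-0.45,0],[-0.95,-0.45,0],[-0.95,-0.45,0],[-0.95,-0.45,0],[-0.95,-0.45,0],[-0.95,-0.45,0],[-0.95,-0.45,0],[-0.95,-0.45,0]], dr=[[0,0,0],[0,0,0],[0,0,0],[0,0,0],[0,0,0],[0,0,0],[0,0,0],[0,0,0],[0,0,0],[0,0,0]], fingers=[-1,-1,-1,-1,-1,-1,-1,-1,-1,-1])

```text
time_s: 1.1
eef_pos: [0.3642, 0.317, 0.245]
eef_rot: [-3.141, -0.0, 2.921]
ft_force: [0.5, 0.4, -0.3]
width: -0.0
grip_force: 0.0
```

Request:
servo_tool(xyz=[[-0.95,-0.45,0],[-0.95,-0.45,0],[-0.95,-0.45,0],[-0.95,-0.45,0],[-0.95,-0.45,0],[0,0,0],[0,0,0],[0,0,0],[0,0,0],[0,0,0]], dr=[[0,0,0],[0,0,0],[0,0,0],[0,0,0],[0,0,0],[0,0,1],[0,0,1],[0,0,1],[0,0,1],[0,0,1]], fingers=[-1,-1,-1,-1,-1,-1,-1,-1,-1,-1])

```text
time_s: 2.1
eef_pos: [0.4876, 0.2209, 0.2448]
eef_rot: [-3.141, -0.001, 2.569]
ft_force: [-0.1, -0.1, 0.9]
width: 0.0003
grip_force: 0.0
```

Request:
servo_tool(xyz=[[0,0,0],[0,0,0],[0,0,0],[0,0,0],[0,0,0],[0,0,0],[0,0,0],[0,0,0],[0,0,0],[0,0,0]], dr=[[0,0,1],[0,0,1],[0,0,1],[0,0,1],[0,0,1],[0,0,1],[0,0,1],[0,0,1],[0,0,1],[0,0,1]], fingers=[-1,-1,-1,-1,-1,-1,-1,-1,-1,-1])

```text
time_s: 3.1
eef_pos: [0.4875, 0.2209, 0.2448]
eef_rot: [-3.141, 0.0, 1.871]
ft_force: [0.6, -0.7, -0.6]
width: 0.0001
grip_force: 0.0
```

Request:
servo_tool(xyz=[[0,0,0],[0,0,0],[0,0,0],[0,0,0],[0,0,0],[0,0,0],[0,0,0],[0,0,0],[0,0,0],[0,0,0]], dr=[[0,0,1],[0,0,1],[0,0,1],[0,0,1],[0,0,1],[0,0,1],[0,0,1],[0,0,1],[0,0,0.4],[0,0,0]], fingers=[-1,-1,-1,-1,-1,-1,-1,-1,-1,-1])

```text
time_s: 4.1
eef_pos: [0.4876, 0.221, 0.245]
eef_rot: [-3.141, 0.0, 1.288]
ft_force: [0.0, 0.8, -0.5]
width: 0.0
grip_force: 0.0
```

```bash
cat >> h.py <<'E'
TH=1.2878;O=np.array([.4834,.0294]);R2=np.array([[np.cos(TH),-np.sin(TH)],[np.sin(TH),np.cos(TH)]])
def state():
    from scipy.spatial.transform import Rotation as Ro
    o=arm.get_obs();p=o["eef_pos"]
    print("t",o["time_s"],"drainer xyz",(R2.T@(p[:2]-O)).round(4),p[2].round(4),"rpy",o["eef_rot"].round(4),"F",o["ft_force"].round(2),"j",o["joints"].round(2),"w",round(o["width"],4))
    return p,Ro.from_euler("xyz",o["eef_rot"])
def togo(x,y,z):
    p,r=state();w=np.r_[O+R2@[x,y],z]
    print("tool shift in units",(r.inv().apply(w-p)/.03).round(2), "yaw err units",np.degrees(TH-r.as_euler('xyz')[2])/4)
E
python3 -c "
from h import *
print(arm.tcp_to_tips)
togo(.185,.048,.245)"
```

```text
0.014
t 4.1 drainer xyz [0.1851 0.0494] 0.245 rpy [-3.1411e+00  4.0000e-04  1.2877e+00] F [ 0.02  0.82 -0.46] j [ 0.43  0.15 -0.02  1.41  0.    2.28] w 0.0
tool shift in units [-0.    0.05 -0.  ] yaw err units 0.0018536551273411006
```

Request:
servo_tool(xyz=[[0,0.05,0.84],[0,0,0.84],[0,0,0.84],[0,0,0.84],[0,0,0.84],[0,0,0.83],[0,0,0],[-0.3,0,0],[-0.3,0,0],[-0.3,0,0]], dr=[[0,0,0],[0,0,0],[0,0,0],[0,0,0],[0,0,0],[0,0,0],[0,0,0],[0,0,0],[0,0,0],[0,0,0]], fingers=[-1,-1,-1,-1,-1,-1,-1,-1,-1,-1])

```text
time_s: 5.1
eef_pos: [0.4821, 0.1941, 0.0959]
eef_rot: [3.14, -0.001, 1.287]
ft_force: [0.8, -0.5, 0.5]
width: -0.0001
grip_force: 0.0
```

Request:
servo_tool(xyz=[[-0.2,0,0],[-0.2,0,0],[-0.2,0,0],[-0.2,0,0],[-0.2,0,0],[-0.2,0,0],[-0.2,0,0],[-0.2,0,0],[-0.2,0,0],[-0.2,0,0]], dr=[[0,0,0],[0,0,0],[0,0,0],[0,0,0],[0,0,0],[0,0,0],[0,0,0],[0,0,0],[0,0,0],[0,0,0]], fingers=[-1,-1,-1,-1,-1,-1,-1,-1,-1,-1])

```text
time_s: 6.1
eef_pos: [0.4646, 0.1366, 0.0943]
eef_rot: [-3.141, 0.0, 1.287]
ft_force: [-0.2, 1.3, 0.3]
width: 0.0003
grip_force: 0.7
```

```bash
python3 -c "
from h import *
import cv2
togo(.077,.048,.094)
i=arm.get_image('side')[:,:,::-1][145:255,195:300]
j=arm.get_image('top')[:,:,::-1][195:305,195:325]
cv2.imwrite('pics/p1.png',cv2.resize(cv2.hconcat([i,j]),None,fx=3.4,fy=3.4,interpolation=cv2.INTER_CUBIC))"
```

```text
t 6.1 drainer xyz [0.0977 0.0479] 0.0943 rpy [-3.1415e+00  1.0000e-04  1.2871e+00] F [-0.22  1.31  0.27] j [ 0.29  0.1  -0.41  1.07 -0.    2.14] w 0.0003
tool shift in units [-0.69 -0.    0.01] yaw err units 0.009627112291502994
```

View pics/p1.png

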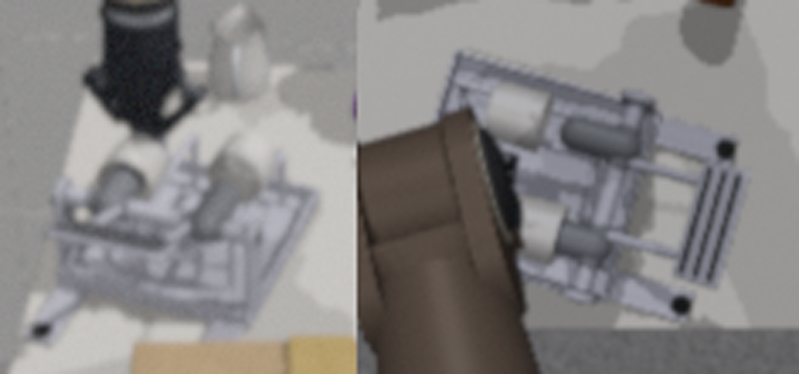

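Cup a is sliding squarely onto peg a: its mouth has passed the tip and the force is small. I'll continue slowly until it stops.

Request:
servo_tool(xyz=[[-0.1,0,0],[-0.1,0,0],[-0.1,0,0],[-0.1,0,0],[-0.1,0,0],[-0.1,0,0],[0,0,0],[0,0,0],[0,0,0],[0,0,0]], dr=[[0,0,0],[0,0,0],[0,0,0],[0,0,0],[0,0,0],[0,0,0],[0,0,0],[0,0,0],[0,0,0],[0,0,0]], fingers=[-1,-1,-1,-1,-1,-1,-1,-1,-1,-1])

```text
time_s: 7.2
eef_pos: [0.4598, 0.1197, 0.0943]
eef_rot: [-3.141, 0.0, 1.287]
ft_force: [0.3, 0.1, -0.6]
width: 0.0
grip_force: 0.0
```

```bash
python3 -c "
from h import *
togo(.077,.048,.094)"
```

```text
t 7.2 drainer xyz [0.0801 0.0479] 0.0943 rpy [-3.1415e+00  3.0000e-04  1.2872e+00] F [ 0.35  0.12 -0.56] j [ 0.25  0.08 -0.43  1.06 -0.    2.11] w 0.0
tool shift in units [-0.1  -0.    0.01] yaw err units 0.008852211953581334
```

Request:
servo_tool(xyz=[[-0.05,0,0],[-0.05,0,0],[-0.05,0,0],[-0.04,0,0],[0,0,0],[0,0,0],[0,0,0],[0,0,0],[0,0,0],[0,0,0]], dr=[[0,0,0],[0,0,0],[0,0,0],[0,0,0],[0,0,0],[0,0,0],[0,0,0],[0,0,0],[0,0,0],[0,0,0]], fingers=[-1,-1,-1,-1,-1,-1,-1,-1,-1,-1])

```text
time_s: 8.2
eef_pos: [0.4593, 0.1173, 0.0953]
eef_rot: [3.142, -0.008, 1.289]
ft_force: [0.9, 13.7, 2.1]
width: 0.0001
grip_force: 6.7
```

```bash
python3 -c "
from h import *
togo(.077,.048,.094)"
```

```text
t 8.2 drainer xyz [0.0777 0.0477] 0.0953 rpy [ 3.1415 -0.0076  1.289 ] F [ 0.94 13.66  2.06] j [ 0.25  0.07 -0.43  1.06  0.01  2.1 ] w 0.0001
tool shift in units [-0.02 -0.01  0.04] yaw err units -0.01713257374844945
```

Cup a is home: it stopped at x=0.0777 with 14 N of contact force. Next I'll back off, lift, cross to lane b and descend behind cup b.

Request:
servo_tool(xyz=[[0.2,0,0],[0.5,0,0],[0.8,0,0],[0.8,0,0],[0.8,0,0],[0,0,-0.85],[0,0,-0.85],[0,0,-0.85],[0,0.8,0],[0,0.8,0]], dr=[[0,0,0],[0,0,0],[0,0,0],[0,0,0],[0,0,0],[0,0,0],[0,0,0],[0,0,0],[0,0,0],[0,0,0]], fingers=[-1,-1,-1,-1,-1,-1,-1,-1,-1,-1])

```text
time_s: 9.2
eef_pos: [0.5313, 0.191, 0.1721]
eef_rot: [3.14, -0.001, 1.288]
ft_force: [0.2, 0.5, -0.3]
width: 0.0
grip_force: 0.0
```

Request:
servo_tool(xyz=[[0,0.8,0],[0,0.8,0],[0,0,0],[0,0,0],[0,0,0],[0,0,0],[0,0,0],[0,0,0],[0,0,0],[0,0,0]], dr=[[0,0,0],[0,0,0],[0,0,0],[0,0,0],[0,0,0],[0,0,0],[0,0,0],[0,0,0],[0,0,0],[0,0,0]], fingers=[-1,-1,-1,-1,-1,-1,-1,-1,-1,-1])

```text
time_s: 10.2
eef_pos: [0.5763, 0.1768, 0.171]
eef_rot: [3.141, -0.0, 1.287]
ft_force: [-0.0, 0.1, -0.8]
width: -0.0001
grip_force: 0.0
```

```bash
python3 -c "
from h import *
togo(.165,-.048,.094)"
```

```text
t 10.2 drainer xyz [ 0.1675 -0.0481] 0.171 rpy [ 3.1414e+00 -1.0000e-04  1.2872e+00] F [-0.03  0.11 -0.79] j [ 0.3   0.28 -0.01  1.28 -0.    2.15] w -0.0001
tool shift in units [-0.08 -0.    2.57] yaw err units 0.008372178094017272
```

Request:
servo_tool(xyz=[[0,0,0.8],[0,0,0.8],[0,0,0.7],[0,0,0.27],[0,0,0],[-0.2,0,0],[-0.2,0,0],[-0.2,0,0],[-0.2,0,0],[-0.2,0,0]], dr=[[0,0,0],[0,0,0],[0,0,0],[0,0,0],[0,0,0],[0,0,0],[0,0,0],[0,0,0],[0,0,0],[0,0,0]], fingers=[-1,-1,-1,-1,-1,-1,-1,-1,-1,-1])

```text
time_s: 11.2
eef_pos: [0.5682, 0.1476, 0.0945]
eef_rot: [3.141, -0.001, 1.287]
ft_force: [0.8, 1.5, 0.9]
width: 0.0004
grip_force: 0.8
```

Request:
servo_tool(xyz=[[-0.15,0,0],[-0.15,0,0],[-0.15,0,0],[-0.15,0,0],[-0.15,0,0],[-0.15,0,0],[-0.15,0,0],[-0.15,0,0],[0,0,0],[0,0,0]], dr=[[0,0,0],[0,0,0],[0,0,0],[0,0,0],[0,0,0],[0,0,0],[0,0,0],[0,0,0],[0,0,0],[0,0,0]], fingers=[-1,-1,-1,-1,-1,-1,-1,-1,-1,-1])

```text
time_s: 12.2
eef_pos: [0.5576, 0.1129, 0.0935]
eef_rot: [-3.141, 0.001, 1.287]
ft_force: [0.3, 0.0, 0.1]
width: -0.0001
grip_force: 0.0
```

```bash
python3 -c "
from h import *
togo(.0777,-.048,.094)"
```

```text
t 12.2 drainer xyz [ 0.1009 -0.0479] 0.0935 rpy [-3.1411e+00  9.0000e-04  1.2867e+00] F [0.31 0.05 0.06] j [ 0.2   0.25 -0.22  1.1  -0.    2.05] w -0.0001
tool shift in units [-0.77  0.   -0.02] yaw err units 0.0154304158686924
```

Request:
servo_tool(xyz=[[-0.1,0,0],[-0.1,0,0],[-0.1,0,0],[-0.1,0,0],[-0.1,0,0],[-0.1,0,0],[-0.1,0,0],[-0.05,0,0],[-0.05,0,0],[0,0,0]], dr=[[0,0,0],[0,0,0],[0,0,0],[0,0,0],[0,0,0],[0,0,0],[0,0,0],[0,0,0],[0,0,0],[0,0,0]], fingers=[-1,-1,-1,-1,-1,-1,-1,-1,-1,-1])

```text
time_s: 13.2
eef_pos: [0.5516, 0.0914, 0.094]
eef_rot: [-3.142, -0.003, 1.288]
ft_force: [-0.2, 5.6, 0.9]
width: 0.0001
grip_force: 3.1
```

Request:
servo_tool(xyz=[[-0.03,0,0],[-0.03,0,0],[0,0,0],[0,0,0],[0,0,0],[0,0,0],[0,0,0],[0,0,0],[0,0,0],[0,0,0]], dr=[[0,0,0],[0,0,0],[0,0,0],[0,0,0],[0,0,0],[0,0,0],[0,0,0],[0,0,0],[0,0,0],[0,0,0]], fingers=[-1,-1,-1,-1,-1,-1,-1,-1,-1,-1])

```text
time_s: 14.2
eef_pos: [0.5515, 0.0911, 0.0944]
eef_rot: [3.141, -0.006, 1.289]
ft_force: [2.9, 11.7, 0.9]
width: -0.0001
grip_force: 5.5
```

```bash
python3 -c "
from h import *
togo(.0777,-.048,.094)"
```

```text
t 14.2 drainer xyz [ 0.0783 -0.0482] 0.0944 rpy [ 3.1414 -0.0055  1.2889] F [ 2.93 11.73  0.87] j [ 0.16  0.23 -0.25  1.09  0.    2.01] w -0.0001
tool shift in units [-0.02 -0.01  0.01] yaw err units -0.016036827970558772
```

Cup b is home too: it stopped at 0.0783 with about 12 N. I'll retract, lift and go above the paddle.

Request:
servo_tool(xyz=[[0.2,0,0],[0.4,0,0],[0.4,0,0],[0,0,-0.8],[0,0,-0.8],[0,0,-0.8],[0,0,-0.8],[0,0,-0.8],[0,0,0],[0,0,0]], dr=[[0,0,0],[0,0,0],[0,0,0],[0,0,0],[0,0,0],[0,0,0],[0,0,0],[0,0,0],[0,0,0],[0,0,0]], fingers=[-1,-1,-1,-1,-1,-1,-1,-1,-1,-1])

```text
time_s: 15.2
eef_pos: [0.5595, 0.1179, 0.2139]
eef_rot: [3.141, -0.0, 1.288]
ft_force: [-0.2, 0.3, -0.3]
width: 0.0001
grip_force: 0.0
```

Request:
servo_tool(xyz=[[-0.8,-0.18,0],[-0.8,-0.18,0],[-0.8,-0.18,0],[-0.8,-0.18,0],[-0.8,-0.18,0],[-0.8,-0.18,0],[-0.8,-0.18,0],[-0.7,-0.17,0],[-0.6,-0.17,0],[0,0,0]], dr=[[0,0,0],[0,0,0],[0,0,0],[0,0,0],[0,0,0],[0,0,0],[0,0,0],[0,0,0],[0,0,0],[0,0,0]], fingers=[-1,-1,-1,-1,-1,-1,-1,-1,-1,-1])

```text
time_s: 16.2
eef_pos: [0.4536, -0.0689, 0.2126]
eef_rot: [-3.139, 0.001, 1.285]
ft_force: [0.1, 1.0, 0.0]
width: -0.0001
grip_force: 0.0
```

```bash
python3 -c "
from h import *
import cv2
togo(-.1,0,.165)
i=arm.get_image('side')[:,:,::-1][145:255,195:300]
j=arm.get_image('top')[:,:,::-1][195:305,195:325]
cv2.imwrite('pics/p2.png',cv2.resize(cv2.hconcat([i,j]),None,fx=3.4,fy=3.4,interpolation=cv2.INTER_CUBIC))"
```

```text
t 16.2 drainer xyz [-0.1027  0.0011] 0.2126 rpy [-3.1394e+00  8.0000e-04  1.2847e+00] F [0.15 1.   0.03] j [-0.15  0.   -0.24  1.33 -0.    1.71] w -0.0001
tool shift in units [0.09 0.04 1.59] yaw err units 0.04412862582327972
```

View pics/p2.png

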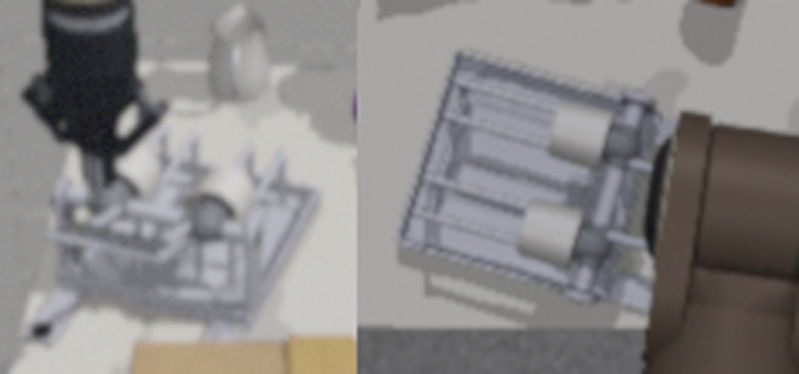

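Both cups are fully over their pegs, side by side at equal depth. Now I'll press the paddle.

Request:
servo_tool(xyz=[[0.09,0.04,0.5],[0,0,0.5],[0,0,0.4],[0,0,0.2],[0,0,0.15],[0,0,0.15],[0,0,0.15],[0,0,0.15],[0,0,0.15],[0,0,0.15]], dr=[[0,0,0],[0,0,0],[0,0,0],[0,0,0],[0,0,0],[0,0,0],[0,0,0],[0,0,0],[0,0,0],[0,0,0]], fingers=[-1,-1,-1,-1,-1,-1,-1,-1,-1,-1])

```text
time_s: 17.3
eef_pos: [0.4573, -0.0659, 0.1389]
eef_rot: [3.14, 0.0, 1.287]
ft_force: [-1.6, -1.5, 3.9]
width: -0.0001
grip_force: 1.8
```

Request:
servo_tool(xyz=[[0,0,0.15],[0,0,0.15],[0,0,0.15],[0,0,0.15],[0,0,0.15],[0,0,0.15],[0,0,0.15],[0,0,0.15],[0,0,0.15],[0,0,0]], dr=[[0,0,0],[0,0,0],[0,0,0],[0,0,0],[0,0,0],[0,0,0],[0,0,0],[0,0,0],[0,0,0],[0,0,0]], fingers=[-1,-1,-1,-1,-1,-1,-1,-1,-1,-1])

```text
time_s: 18.3
eef_pos: [0.4569, -0.0651, 0.0975]
eef_rot: [-3.141, -0.001, 1.287]
ft_force: [0.5, 1.0, 0.0]
width: -0.0
grip_force: 0.0
```

```bash
python3 -c "
from h import *
togo(-.1,0,.079)"
```

```text
t 18.3 drainer xyz [-0.0982 -0.0009] 0.0975 rpy [-3.1407e+00 -1.1000e-03  1.2874e+00] F [0.54 1.05 0.01] j [-0.14  0.05 -0.45  1.07  0.    1.71] w -0.0
tool shift in units [-0.06 -0.03  0.62] yaw err units 0.0056102752554093045
```

Request:
servo_tool(xyz=[[0,0,0.12],[0,0,0.12],[0,0,0.12],[0,0,0.1],[0,0,0.08],[0,0,0.05],[0,0,0.05],[0,0,0.03],[0,0,0.03],[0,0,0]], dr=[[0,0,0],[0,0,0],[0,0,0],[0,0,0],[0,0,0],[0,0,0],[0,0,0],[0,0,0],[0,0,0],[0,0,0]], fingers=[-1,-1,-1,-1,-1,-1,-1,-1,-1,-1])

```text
time_s: 19.3
eef_pos: [0.4575, -0.0655, 0.081]
eef_rot: [3.139, -0.001, 1.287]
ft_force: [-12.0, 2.7, 35.2]
width: -0.0
grip_force: 16.0
```

```bash
python3 -c "
from h import *
togo(-.1,0,.079)"
```

```text
t 19.3 drainer xyz [-0.0984 -0.0016] 0.081 rpy [ 3.1386e+00 -1.0000e-03  1.2873e+00] F [-12.     2.72  35.19] j [-0.14  0.06 -0.48  1.03  0.    1.71] w -0.0
tool shift in units [-0.05 -0.05  0.07] yaw err units 0.006805086172322777
```

The paddle is at its stop (35 N, at the expected height). Lift clear and check.

Request:
servo_tool(xyz=[[0,0,-0.1],[0,0,-0.3],[0,0,-0.7],[0,0,-0.8],[0,0,-0.8],[0,0,-0.8],[0,0,-0.8],[0,0,-0.8],[-0.5,0,-0.5],[-0.5,0,0]], dr=[[0,0,0],[0,0,0],[0,0,0],[0,0,0],[0,0,0],[0,0,0],[0,0,0],[0,0,0],[0,0,0],[0,0,0]], fingers=[-1,-1,-1,-1,-1,-1,-1,-1,-1,-1])

```text
time_s: 20.3
eef_pos: [0.4493, -0.0949, 0.2473]
eef_rot: [3.139, 0.0, 1.288]
ft_force: [0.8, -0.4, 0.2]
width: -0.0001
grip_force: 0.0
```

Request:
servo_tool(xyz=[[-0.8,0,0],[-0.8,0,0],[-0.8,0,0],[0,0,0],[0,0,0],[0,0,0],[0,0,0],[0,0,0],[0,0,0],[0,0,0]], dr=[[0,0,0],[0,0,0],[0,0,0],[0,0,0],[0,0,0],[0,0,0],[0,0,0],[0,0,0],[0,0,0],[0,0,0]], fingers=[-1,-1,-1,-1,-1,-1,-1,-1,-1,-1])

```text
time_s: 21.3
eef_pos: [0.4285, -0.1633, 0.2453]
eef_rot: [3.142, 0.0, 1.288]
ft_force: [0.9, -0.6, 0.1]
width: 0.0002
grip_force: 0.0
```

```bash
python3 -c "
from h import *
import cv2
state()
i=arm.get_image('side')[:,:,::-1][145:255,195:300]
j=arm.get_image('top')[:,:,::-1][195:305,195:325]
cv2.imwrite('pics/p3.png',cv2.resize(cv2.hconcat([i,j]),None,fx=3.4,fy=3.4,interpolation=cv2.INTER_CUBIC))"
```

```text
t 21.3 drainer xyz [-0.2003 -0.0011] 0.2453 rpy [3.1416 0.     1.2877] F [ 0.94 -0.61  0.13] j [-0.36  0.   -0.17  1.4  -0.    1.49] w 0.0002
```

View pics/p3.png

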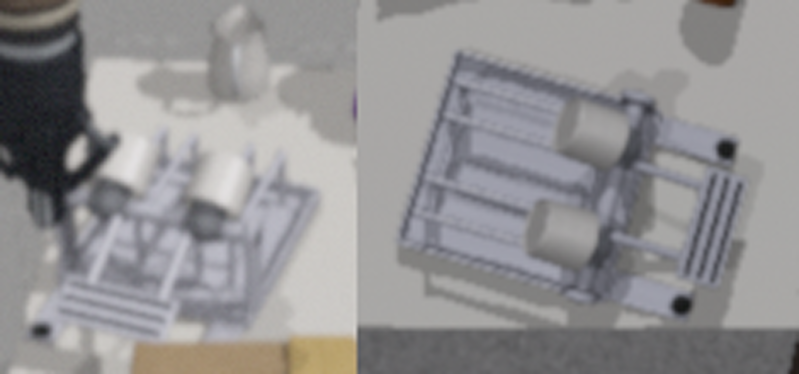

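The paddle is fully down and the pegs are tipped up. Both cups hang mouth-down on them, and the gripper is clear.

```bash
python3 -c "
from rig import arm
print(arm.sign_off())"
```

```text
the job is handed in; nothing more can be done
None
```

Both cups were pushed fully home, the paddle was pressed to its stop, and the last picture shows both cups hanging mouth-down on the tipped pegs; I handed the job in at about 21 s, but the hand-in returned no verdict.

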